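Flip the tray's shared cover over to the other bay

ROBOT

A 7-joint arm with a two-finger parallel gripper is mounted at the origin on the work surface. World frame = base frame: x ahead of the robot, y to its left, z up, the work surface at z = 0. Lengths are in m, angles in rad, forces in N, time in s.
With the tool pointing down it reaches from about 0.425 to 0.925 m from the base axis. Payload 6.8 kg.
Tool frame: the origin (TCP) lies midway between the tips of the shut fingers; the grasp point (between the pads) lies r.tcp_to_grasp behind it (r.tcp_to_grasp is the distance from the TCP to the grasp point, in m); x points along the fingers, y is the direction in which the jaws open and shut, and the axes are right-handed (so a half turn about x gives the same grasp; the last joint's range is limited). The gripper opens to 85 mm and grips with 20 to 120 N. Pads are 22 mm wide; open, the fingers measure 114 mm over their backs; the gripper's body (76 mm by 85 mm) begins 54 mm behind the grasp point. The pads swing forward as they close: fully open they stand 13 mm farther back than shut.
Start: joints at [-1.296, 0.477, 0.022, 1.555, -0.011, 1.109, -0.083], TCP at [0.252, 0.626, 0.207] pointing down, gripper open.
Joint ranges: [-2.96, 2.96], [-0.34, 2.1], [-1.41, 1.46], [0.24, 2.44], [-1.37, 4.51], [0.17, 1.92], [-2.96, 2.96]. Speed limits (rad/s): [2.39, 2.39, 3.14, 3.14, 3.14, 3.14, 3.14].

INTERFACE

Orientations are given as a rotation vector (axis times angle).
In Python, from bench import r, grab_frame, search_frame, cut_out, pinpoint gives the robot as it stands. The module is installed in compiled form; this text tells all that it offers.
- The arm moves only by the tool apply_moves, never from a script. Its argument "commands" is a list of rows, each a list of 7 numbers: the finger opening in mm, from 0 to 85.4, then the shift along the tool's x, y, z in mm, then the turn, a rotation vector about the tool's x, y, z in rad. A call has 1 to 20 rows; each row is the pose to reach, as a shift and turn from the pose commanded when the call began, along the tool's axes at that moment; what a row does not reach only later rows make up. A row lasts 1/10 s, in which the tool goes at most 50 mm and 8.59 degrees, less where a joint would pass 70% of its speed; a pose out of reach is approached as far as the arm can. A call with a gripper value outside its range is refused whole. The fingers move at their own pace and stop on an object; "force" is the grip in N (left out, the last holds). Time passes only in rows, so rows that repeat a pose let the fingers close. It gives the time, the measured TCP pose, the force and the opening at its end, in the units of the state.
- r.get_obs(): the state, without advancing time (a new reading comes with each control period).
- grab_frame(name): name is "scene" or "top"; returns a dict with "pixels" (384x512x3 uint8, red, green, blue), "mtx" (3x3 intrinsics, pixels), "distortion" ([k1, k2, p1, p2, k3] as OpenCV has them; the pictures are not rectified), "position" and "rotation" of the camera in the world. Camera axes: x right, y down, z forward; pixel columns grow to the right and rows downward; lengths in m; the calibration is good to about 2 mm. A picture is of the moment at which its call begins. There is no depth.
- r.hand_in(): hands the job in, once; it reports no verdict.
Trained networks look in the newest picture that a camera, given by its name, has taken for a name from the list of things; names that differ only in an ending like _2 or _b are one class to them, and where a whole thing is asked for, a point or a joint stands for the part that bears it (a point fixed in the world has none). Each returns a list of dicts, best first, with "confidence" (0 to 1); they miss things now and then, are a little off and sometimes report something else, mostly with a low value. They report only what shows in the picture. A call takes as long as a camera call.
- search_frame(label, camera): "point" ([column, row] as shares, 0 to 1, of the picture: columns of its width, rows of its height, amid what is visible of it).
- cut_out(label, camera): "pixels" (384x512 bool, what is visible of it) and "point" ([column, row] as shares, 0 to 1, of the picture: columns of its width, rows of its height, amid what is visible of it).
- pinpoint(label, camera): "point" ([column, row] as shares, 0 to 1, of the picture: columns of its width, rows of its height: a listed point, or the origin of a listed thing).
The state is a dict: "clock": time; "joints": joint angles; "qvel": joint speeds; "tau": joint torques, N m; "tcp_pos": TCP position; "orientation": TCP orientation; "contact_force": force on the tool from outside, world axes, zero at the start; "moment": the same for the moment, N m; "grip_width": finger opening in m.
Only numpy, scipy, OpenCV 4.12 (cv2) and the standard library are available. Lean on these libraries where they do the work, as an engineer would, in place of code of your own. Each camera call takes 0.05 s, during which the arm holds its last target.

TASK

The two-bay spares tray has one cover hinged along its middle, now resting over the right-hand bay (as seen from the robot) with its orange tab poking out. Without pinching or picking anything up, get a fingertip under the tab, swing the cover up over its hinge and push it down gently until it lies flat over the left-hand bay, leaving the bearings open for picking. Do not lift or shove the tray, leave the things beside it where they stand, and finish with the robot clear.

Things in the scene. Friction and masses are not known exactly. Their poses are not given: they have to be found in the camera images.
- tray: Loose grey steel tray 225 (x) x 260 (y) x 60 mm high, 2.4 kg; slides if pushed sideways with some 12 N. A wall along y splits it into a right bay (-x, three bearings) and a left bay (+x, copper couplings). Origin: centre of its underside, on the bench; x points from right bay to left bay (roughly to the robot's left), y along the spine (roughly towards the robot), z up.
- spine (a point): Middle of the cover's hinge axis, 62 mm straight above the tray's origin; axes as the tray's. The hinge axis runs along the tray's y between two end brackets (at 119 mm either side) that rise to 68 mm above the bench.
- cover (a joint): Cover angle, rad: 0 = flat over the right bay, 1.57 = upright, 3.14 = flat over the left bay (stops at 0 and 3.14); starts ajar at 0.06 to 0.35. Stiff hinge: the cover stays where it is left, never falls; 2 to 4 N square to it near the tab moves it. Rigid leaf 4 mm thick (2 mm either side of the hinge axis), 0.2 kg, 222 mm along the spine, reaching 112 mm from it; starts blue side up, yellow beneath.
- tab_edge (a point): Middle of the outer edge of the cover's orange tab, 145 mm from the hinge axis, mid-thickness. Tab 110 mm wide along the spine, 4 mm thick, in line with the leaf; it sticks out 32 mm past the tray's outer wall when the cover is flat, with only the bench beneath (60 mm down). Axes turn with the cover: x from tab to hinge, y along the spine.
- can: Green-labelled can, 60 mm diameter, 110 mm tall, loose, standing beyond the left bay (+x side). Origin: centre of its underside. Leave it alone.
- carton: Small cardboard carton 75 x 60 x 45 mm high, loose, standing by the tray's -y end, away from the robot. Origin: centre of its underside. Leave it alone.
- collar: Steel collar, 56 mm outside diameter, 32 mm bore, 25 mm high, loose, lying by the tray's -y end, away from the robot. Origin: centre of its underside. Leave it alone.

How it is judged:
By the outcome, as a careful person would: the job done as asked, in the order asked, and still so for the second after the job is handed in, with the robot touching nothing.
It also fails if it takes over 45 s, if anything falls off the work surface, if the arm or the gripper's body presses on something with over 40 N, if the wrist force passes 120 N, or if a joint passes its speed limit or range.

## Working session

There is one attempt and no reset: what is moved stays moved. The work goes in short steps, Python scripts to look and compute and a tool call to move; the robot and the scene stay as the last step left them, time stands still between calls to the robot, and variables do not carry over. Pictures are saved under pics/ and viewed, and the job is handed in when it is done.

Besides the shell and the picture viewer there is one more tool, called after "Request:" as name(argument=value, ...) on one line, values as JSON. apply_moves: Moves the arm, as the interface text tells. Its arguments: {"type":"object","properties":{"commands":{"type":"array"},"force":{"type":"number"}},"required":["commands"]}

```bash
mkdir -p pics; cat > h.py <<'E'
import numpy as np, cv2
from scipy.spatial.transform import Rotation as R
from bench import r, grab_frame, search_frame, cut_out, pinpoint
def Rm(f):
    a=np.array(f["rotation"],float)
    return a if a.shape==(3,3) else R.from_rotvec(a).as_matrix()
def ray(f,pt):
    px=np.array([[pt[0]*512,pt[1]*384]],float)
    u=cv2.undistortPoints(px[None],np.array(f["mtx"],float),np.array(f["distortion"],float))[0,0]
    d=Rm(f)@np.array([u[0],u[1],1]); return np.array(f["position"],float),d/np.linalg.norm(d)
def proj(f,P):
    M=Rm(f); rv=cv2.Rodrigues(M.T)[0]; t=-M.T@np.array(f["position"],float)
    return cv2.projectPoints(np.array(P,float).reshape(-1,1,3),rv,t,np.array(f["mtx"],float),np.array(f["distortion"],float))[0][:,0]
def tri(rays):
    A=np.zeros((3,3));b=np.zeros(3)
    for p,d in rays:
        Q=np.eye(3)-np.outer(d,d);A+=Q;b+=Q@p
    x=np.linalg.solve(A,b); return x,[np.linalg.norm((np.eye(3)-np.outer(d,d))@(x-p)) for p,d in rays]
def atz(p,d,z): return p+d*(z-p[2])/d[2]
E
python3 - <<'E'
from h import *
o=r.get_obs();print(o, r.tcp_to_grasp)
fs={}
for c in("scene","top"):
    f=grab_frame(c);fs[c]=f;cv2.imwrite(f"pics/{c}0.png",f["pixels"][:,:,::-1]);print(c,f["position"],f["rotation"])
    for n in("tray","spine","tab_edge","can","carton","collar"):
        for q in pinpoint(n,c)[:2]:
            pt=q["point"];print(n,np.round(np.array(pt)*[512,384],1),round(q["confidence"],2),np.round(atz(*ray(f,pt),dict(spine=.062,tab_edge=.08).get(n,0)),4))
E
```

```text
{'clock': 0.0, 'joints': array([-1.29612433,  0.47777628,  0.02234642,  1.55645636, -0.01149426,
        1.1093076 , -0.08311658]), 'qvel': array([-7.45288098e-04, -3.04109571e-04, -8.27333208e-04, -2.52870691e-04,
       -3.36531052e-05,  7.57544922e-05, -1.26578825e-03]), 'tau': array([-7.45394736e-04, -5.96448255e+01,  1.60784908e+00, -2.81207192e+01,
        1.24267468e-02,  9.22514097e-03,  3.93942253e-05]), 'tcp_pos': array([0.25189174, 0.62554925, 0.2062398 ]), 'orientation': array([ 0.2988764 ,  1.55006108, -0.3017303 ]), 'contact_force': array([-0.49098607, -0.21767872, -0.2550407 ]), 'moment': array([-0.05299235, -0.00990277,  0.03079293]), 'grip_width': 0.08560966285152899} 0.0187
scene [ 1.26908274 -0.07301579  0.70243016] [-1.89525306 -1.48839334  0.65060785]
tray [160.2 211.3] 0.81 [ 0.5384 -0.106   0.    ]
tray [ 94.  274.5] 0.71 [ 0.6836 -0.2504  0.    ]
spine [155.2 192.4] 0.82 [ 0.5439 -0.1085  0.062 ]
can [269.  236.5] 0.57 [0.6655 0.1073 0.    ]
carton [174.1 292.6] 0.89 [ 0.7599 -0.1009  0.    ]
collar [ 95.8 274.7] 0.63 [ 0.6849 -0.2469  0.    ]
top [0.52266487 0.08106575 1.02485072] [-2.16145938  2.22474091 -0.10515242]
tray [317.7 216.2] 0.58 [ 0.5425 -0.1084  0.    ]
tray [235.4 171.5] 0.52 [0.6644 0.1006 0.    ]
spine [322.4 212.5] 0.68 [ 0.5499 -0.1087  0.062 ]
tab_edge [382.4 232.4] 0.89 [ 0.4984 -0.2452  0.08  ]
can [234.5 174.3] 0.92 [0.6571 0.1032 0.    ]
can [312.  131.1] 0.4 [ 0.7654 -0.1026  0.    ]
carton [312.6 130.5] 0.96 [ 0.767  -0.1042  0.    ]
collar [372.2 160.4] 0.72 [ 0.6837 -0.2565  0.    ]
```

View pics/scene0.png

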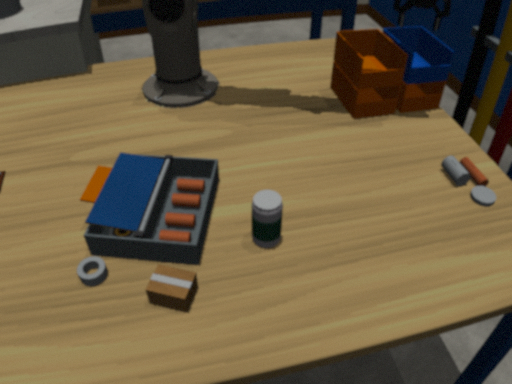

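View pics/top0.png

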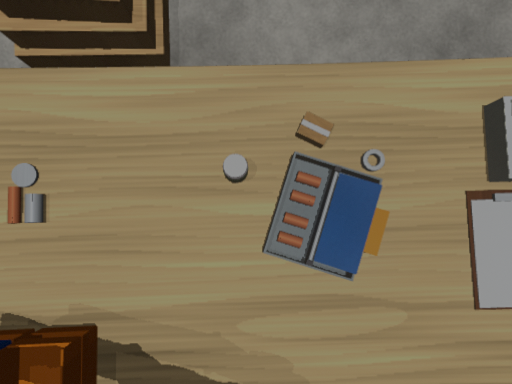

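```bash
python3 - <<'E'
import cv2
a=cv2.imread("pics/top0.png")[145:285,250:400];cv2.imwrite("pics/t1.png",cv2.resize(a,None,fx=4,fy=4,interpolation=cv2.INTER_CUBIC)*1)
a=cv2.imread("pics/scene0.png")[145:270,75:225];cv2.imwrite("pics/s1.png",cv2.resize(a,None,fx=4,fy=4,interpolation=cv2.INTER_CUBIC))
E
```

```text
(no output)
```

View pics/t1.png

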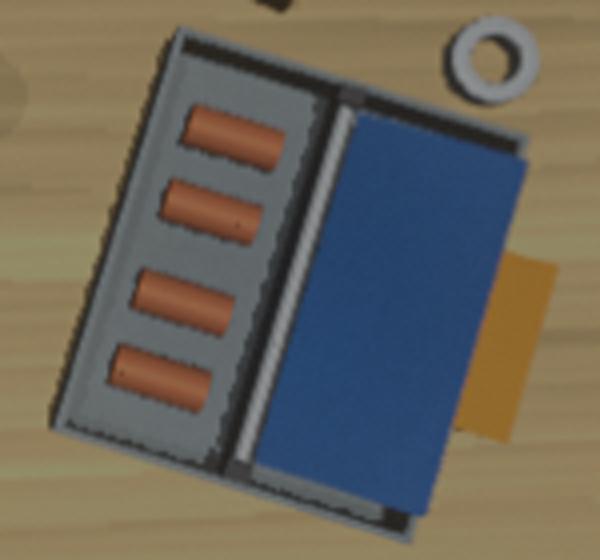

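View pics/s1.png

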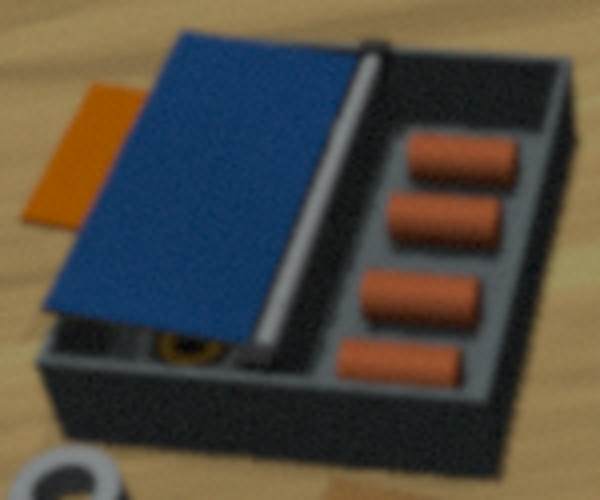

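```bash
cat > fit.py <<'E'
from h import *
from scipy.optimize import least_squares
def T(p,P):
    c,s=np.cos(p[2]),np.sin(p[2]); P=np.atleast_2d(P)
    return np.c_[p[0]+c*P[:,0]-s*P[:,1],p[1]+s*P[:,0]+c*P[:,1],P[:,2]]
def leaf(th,rr,y,n=.002):
    return [-rr*np.cos(th)+ n*np.sin(th)*1, y, .062+rr*np.sin(th)+n*np.cos(th)]
def run(top,sc,off_t,off_s,ft,fs):
    names={'a':lambda t:[.1125,-.13,.06],'b':lambda t:[-.1125,-.13,.06],'c':lambda t:[-.1125,.13,.06],'d':lambda t:[.1125,.13,.06],
     'l-':lambda t:leaf(t,.112,-.111),'l+':lambda t:leaf(t,.112,.111),'t-':lambda t:leaf(t,.145,-.055),'t+':lambda t:leaf(t,.145,.055)}
    def res(p,full=False):
        out=[]
        for f,d,o in((ft,top,off_t),(fs,sc,off_s)):
            if not d: continue
            P=T(p,[names[k](p[3]) for k in d]); uv=proj(f,P)
            m=(np.array(list(d.values()))+.5)/4-.5+np.array(o)
            out.append(uv-m)
        return out if full else np.concatenate(out).ravel()
    s=least_squares(res,[.545,-.108,1.3,.2],loss='soft_l1')
    return s.x,res(s.x,True)
E
python3 - <<'E'
from fit import *
ft=grab_frame("top");fs=grab_frame("scene")
top={'a':(180,29),'b':(525,137),'c':(412,541),'d':(53,427),'l-':(527,160),'l+':(428,515),'t-':(557,265),'t+':(508,442)}
sc={'a':(497,395),'b':(40,362),'d':(572,62),'l-':(45,308),'l+':(183,33),'t-':(22,219),'t+':(100,84)}
x,re=run(top,sc,(250,145),(75,145),ft,fs)
print(x);print([np.round(a,1).tolist() for a in re])
p=x
print("tab edge",T(p,[leaf(p[3],.145,y,0) for y in(-.055,0,.055)]))
for d in (top,):
    x2,_=run(top,{},(250,145),(75,145),ft,fs);print(x2)
x3,_=run({},sc,(250,145),(75,145),ft,fs);print(x3)
E
```

```text
[ 0.54409834 -0.1079542   1.24283144  0.11348532]
[[[-1.6, -1.1], [0.3, -1.2], [-0.7, 0.9], [-0.7, 1.4], [-0.6, -0.4], [-1.1, 0.3], [-0.6, -0.4], [-0.8, -0.1]], [[-1.7, 0.4], [-0.9, -0.3], [-0.0, -2.4], [-0.3, 0.3], [-0.6, -0.8], [-0.4, 0.3], [-1.9, -0.1]]]
tab edge [[ 0.5497603  -0.26205911  0.07842007]
 [ 0.49769181 -0.24434268  0.07842007]
 [ 0.44562332 -0.22662624  0.07842007]]
[ 0.54424604 -0.11013303  1.23877678  0.09751864]
[ 0.54514069 -0.10628868  1.24457042  0.11849992]
```

```bash
cat > plan.py <<'E'
from h import *
px,py,yaw=.5443,-.1080,1.243
Xt=np.array([np.cos(yaw),np.sin(yaw),0]);Yt=np.array([-np.sin(yaw),np.cos(yaw),0]);Z=np.array([0,0,1.])
O=np.array([px,py,0])
def W(x,y,z): return O+x*Xt+y*Yt+z*Z
def Tr(p): d=np.asarray(p)-O; return np.array([d@Xt,d@Yt,d[2]])
def ori(al,s): # tool x = cos al Xt - sin al Z ; tool y = s*Yt
    x=np.cos(al)*Xt-np.sin(al)*Z; y=s*Yt
    return R.from_matrix(np.c_[x,y,np.cross(x,y)])
def row(p0,R0,p,Rt):
    d=R0.inv().apply(np.asarray(p)-p0)*1000; rv=(R0.inv()*Rt).as_rotvec()
    return [round(v,1) for v in d]+[round(v,3) for v in rv]
def corner(th,rho,al,y,h=.011,gap=0.):
    # tip upper corner on yellow side of leaf
    off=.002+gap+max(0,(.145-rho)*np.tan(max(0,al-th)))
    c=np.array([-rho*np.cos(th)-off*np.sin(th), .062+rho*np.sin(th)-off*np.cos(th)])
    c-=h*np.array([np.sin(al),np.cos(al)])
    return W(c[0],y,c[1])
def now():
    o=r.get_obs();return o,np.array(o["tcp_pos"]),R.from_rotvec(o["orientation"])
E
python3 - <<'E'
from plan import *
o,p,Ro=now(); print(Ro.as_matrix().round(3)); print(Tr(p))
for s in(1,-1): print(s,row(p,Ro,[.6,.25,.35],ori(np.pi/2,s)),row(p,Ro,[.6,-.1,.35],ori(np.pi/2,s)))
print("can",Tr([.66,.104,0]),"carton",Tr([.764,-.103,0]),"collar",Tr([.684,-.252,0]))
print(W(-.2,.015,.2))
E
```

```text
[[ 0.     0.374  0.928]
 [ 0.     0.928 -0.374]
 [-1.     0.    -0.   ]]
[0.60102064 0.51299956 0.20723411]
1 [np.float64(-142.8), np.float64(-219.0), np.float64(463.2), np.float64(-1.626), np.float64(0.0), np.float64(-0.0)] [np.float64(-142.8), np.float64(-543.7), np.float64(594.0), np.float64(-1.626), np.float64(0.0), np.float64(-0.0)]
-1 [np.float64(-142.8), np.float64(-219.0), np.float64(463.2), np.float64(1.516), np.float64(-0.0), np.float64(-0.0)] [np.float64(-142.8), np.float64(-543.7), np.float64(594.0), np.float64(1.516), np.float64(-0.0), np.float64(-0.0)]
can [ 0.23796236 -0.04128447  0.        ] carton [ 0.07546783 -0.2063921   0.        ] collar [-0.09135514 -0.17862343  0.        ]
[ 0.46570719 -0.29252146  0.2       ]
```

Request:
apply_moves(commands=[[0,-143,-219,463,0.9,0,0],[0,-143,-219,463,0.9,0,0],[0,-143,-219,463,0.9,0,0],[0,-143,-219,463,0.9,0,0],[0,-143,-219,463,0.9,0,0],[0,-143,-219,463,0.9,0,0],[0,-143,-219,463,0.9,0,0],[0,-143,-219,463,0.9,0,0],[0,-143,-219,463,0.9,0,0],[0,-143,-219,463,0.9,0,0],[0,-143,-219,463,0.9,0,0],[0,-143,-544,594,1.516,0,0],[0,-143,-544,594,1.516,0,0],[0,-143,-544,594,1.516,0,0],[0,-143,-544,594,1.516,0,0],[0,-143,-544,594,1.516,0,0],[0,-143,-544,594,1.516,0,0],[0,-143,-544,594,1.516,0,0],[0,-143,-544,594,1.516,0,0],[0,-143,-544,594,1.516,0,0]])

```text
clock: 2.8
tcp_pos: [0.5996, -0.1021, 0.3504]
orientation: [1.449, 1.034, -1.449]
contact_force: [0.5, 0.6, 0.0]
grip_width: -0.0002
```

```bash
python3 - <<'E'
from plan import *
o,p,Ro=now(); print(o["joints"].round(3),Tr(p))
a=np.radians(35)
for P in [W(-.27,.015,.25),W(-.21,.015,.12)]: print(P,row(p,Ro,P,ori(a,-1)))
E
```

```text
[-0.419  0.3    0.637  1.563 -0.182  1.338 -0.093] [ 0.02342359 -0.05046373  0.35043623]
[ 0.44317017 -0.35879425  0.25      ] [np.float64(100.3), np.float64(-64.4), np.float64(293.7), np.float64(-0.003), np.float64(0.96), np.float64(-0.002)]
[ 0.46248762 -0.30198901  0.12      ] [np.float64(230.4), np.float64(-64.7), np.float64(233.7), np.float64(-0.003), np.float64(0.96), np.float64(-0.002)]
```

Request:
apply_moves(commands=[[0,50,-64,294,0.0,0.5,0],[0,50,-64,294,0.0,0.5,0],[0,50,-64,294,0.0,0.5,0],[0,50,-64,294,0.0,0.5,0],[0,100,-64,294,0,0.96,0],[0,100,-64,294,0,0.96,0],[0,100,-64,294,0,0.96,0],[0,100,-64,294,0,0.96,0],[0,100,-64,294,0,0.96,0],[0,100,-64,294,0,0.96,0],[0,100,-64,294,0,0.96,0],[0,100,-64,294,0,0.96,0]])

```text
clock: 4.0
tcp_pos: [0.4463, -0.3565, 0.2526]
orientation: [2.192, 1.573, -0.689]
contact_force: [-0.5, 0.3, 0.4]
grip_width: -0.0001
```

```bash
python3 - <<'E'
from plan import *
o,p,Ro=now(); print(o["clock"],o["joints"].round(3),Tr(p),Ro.as_matrix().round(3))
a=np.radians(35)
for P in [W(-.27,.015,.25),W(-.22,.015,.10),W(-.18,.015,.04)]: print(P,row(p,Ro,P,ori(a,-1)))
E
```

```text
4.0 [ 0.622  0.712  0.551  1.545 -0.922  1.833  1.054] [-0.26687466  0.01279878  0.25259314] [[ 0.263  0.948 -0.18 ]
 [ 0.775 -0.318 -0.546]
 [-0.575  0.004 -0.818]]
[ 0.44317017 -0.35879425  0.25      ] [np.float64(-1.1), np.float64(-2.2), np.float64(3.9), np.float64(0.006), np.float64(0.002), np.float64(0.001)]
[ 0.45926804 -0.31145655  0.1       ] [np.float64(126.1), np.float64(-2.7), np.float64(97.9), np.float64(0.006), np.float64(0.002), np.float64(0.001)]
[ 0.47214634 -0.27358638  0.04      ] [np.float64(193.3), np.float64(-2.8), np.float64(124.0), np.float64(0.006), np.float64(0.002), np.float64(0.001)]
```

Request:
apply_moves(commands=[[0,126,-3,98,0,0,0],[0,126,-3,98,0,0,0],[0,126,-3,98,0,0,0],[0,126,-3,98,0,0,0],[0,193,-3,124,0,0,0],[0,193,-3,124,0,0,0],[0,193,-3,124,0,0,0],[0,193,-3,124,0,0,0],[0,193,-3,124,0,0,0],[0,193,-3,124,0,0,0]])

```text
clock: 5.0
tcp_pos: [0.47, -0.2767, 0.0394]
orientation: [2.197, 1.569, -0.693]
contact_force: [-1.0, 0.7, 0.5]
grip_width: -0.0
```

```bash
python3 - <<'E'
from plan import *
o,p,Ro=now(); print(o["clock"],o["joints"].round(3),Tr(p),o["contact_force"])
a=np.radians(35)
for c in("scene","top"):
    f=grab_frame(c);im=f["pixels"][:,:,::-1]
    uv=proj(f,[p])[0];print(c,uv)
    cv2.imwrite(f"pics/{c}1.png",im)
    x,y=int(max(0,uv[0]-90)),int(max(0,uv[1]-80)); cv2.imwrite(f"pics/{c}1z.png",cv2.resize(im[y:y+150,x:x+190],None,fx=4,fy=4,interpolation=cv2.INTER_CUBIC))
for P in [W(-.128,.015,.04)]: print(P,row(p,Ro,P,ori(a,-1)))
E
```

```text
5.0 [ 0.566  0.923  0.448  1.743 -1.049  1.52   1.281] [-0.18363195  0.01605644  0.03935787] [-0.9506996   0.65333803  0.50706381]
scene [ 79.28438115 190.05892532]
top [390.15594533 243.34232935]
[ 0.48888813 -0.22435517  0.04      ] [np.float64(45.1), np.float64(1.0), np.float64(-32.5), np.float64(0.001), np.float64(0.002), np.float64(-0.003)]
```

View pics/scene1z.png

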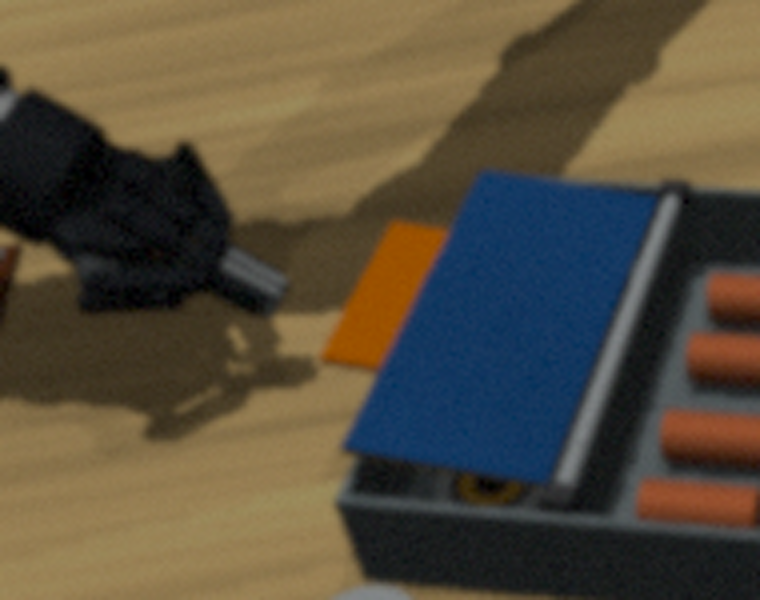

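View pics/top1z.png

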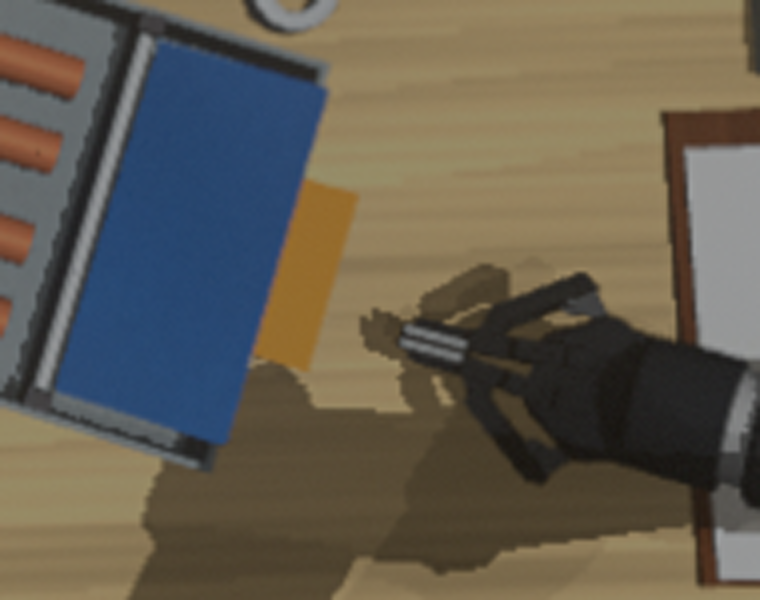

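Request:
apply_moves(commands=[[0,22,0,-16,0,0,0],[0,42,0,-31,0,0,0],[0,42,0,-31,0,0,0],[0,42,0,-31,0,0,0]])

```text
clock: 5.5
tcp_pos: [0.4868, -0.2254, 0.0396]
orientation: [2.196, 1.573, -0.692]
contact_force: [0.8, -0.4, -0.0]
grip_width: -0.0001
```

```bash
python3 - <<'E'
from plan import *
o,p,Ro=now(); print(o["clock"],o["joints"].round(3),Tr(p),o["contact_force"])
for th in np.radians([6,12,20,28,36,45,55,65,75,85,90]):
    al=max(np.radians(35),th); rho=.127 if th<.4 else .120
    P=corner(th,rho,al,.015); print(round(np.degrees(th)),Tr(P).round(4),[float(v) for v in row(p,Ro,P,ori(al,-1))])
for c in("scene",):
    f=grab_frame(c);im=f["pixels"][:,:,::-1]
    cv2.imwrite(f"pics/{c}2z.png",cv2.resize(im[130:270,30:220],None,fx=4,fy=4,interpolation=cv2.INTER_CUBIC))
E
```

```text
5.5 [ 0.5    0.889  0.424  1.821 -1.092  1.461  1.274] [-0.12962908  0.01669467  0.03963756] [ 0.81107912 -0.41008454 -0.04191538]
6 [-0.1339  0.015   0.0544] [-11.9, 1.7, -9.6, 0.001, 0.0, -0.0]
12 [-0.1325  0.015   0.07  ] [-19.8, 1.7, -23.2, 0.001, 0.0, -0.0]
20 [-0.128  0.015  0.09 ] [-27.6, 1.7, -42.2, 0.001, 0.0, -0.0]
28 [-0.1146  0.015   0.1048] [-25.1, 1.7, -62.0, 0.001, 0.0, -0.0]
36 [-0.1047  0.015   0.122 ] [-26.9, 1.8, -81.8, 0.001, -0.017, -0.0]
45 [-0.094   0.015   0.1377] [-27.1, 1.8, -100.7, 0.001, -0.174, -0.0]
55 [-0.0795  0.015   0.1528] [-23.9, 1.8, -121.5, 0.001, -0.349, -0.0]
65 [-0.0625  0.015   0.1653] [-17.1, 1.8, -141.4, 0.001, -0.524, -0.0]
75 [-0.0436  0.015   0.1745] [-6.9, 1.8, -159.8, 0.001, -0.698, -0.0]
85 [-0.0234  0.015   0.1804] [6.3, 1.8, -176.2, 0.001, -0.873, -0.0]
90 [-0.013  0.015  0.182] [13.9, 1.8, -183.5, 0.001, -0.96, -0.0]
```

View pics/scene2z.png

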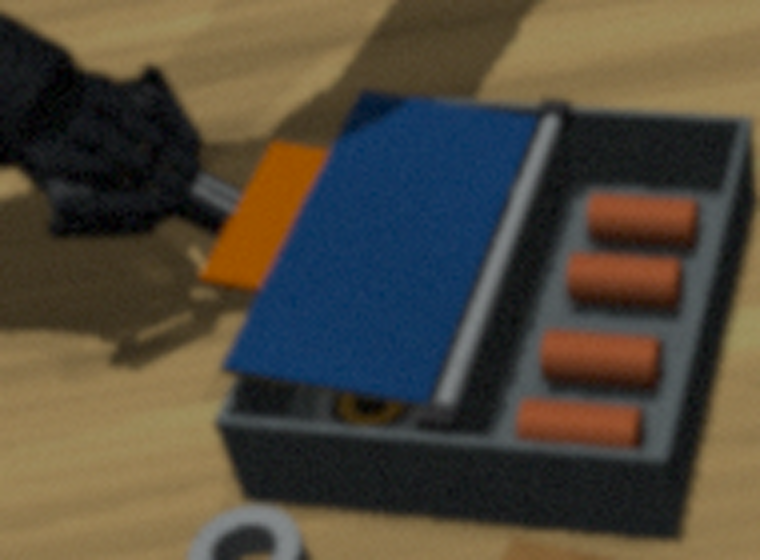

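Request:
apply_moves(commands=[[0,-6,1,-5,0,0,0],[0,-12,1,-10,0,0,0],[0,-15,1,-16,0,0,0],[0,-19,1,-23,0,0,0],[0,-22,1,-30,0,0,0],[0,-25,1,-36,0,0,0],[0,-27,1,-42,0,0,0],[0,-27,1,-42,0,0,0],[0,-27,1,-42,0,0,0]])

```text
clock: 6.45
tcp_pos: [0.4882, -0.2236, 0.0892]
orientation: [2.197, 1.573, -0.693]
contact_force: [-0.1, 0.8, -0.2]
grip_width: 0.0002
```

```bash
python3 - <<'E'
from plan import *
o,p,Ro=now(); print(o["clock"],o["joints"].round(3),Tr(p),o["contact_force"])
for th in np.radians([20,28,36,45,55,65,75,85,90]):
    al=max(np.radians(35),th); rho=.127 if th<.4 else .120
    P=corner(th,rho,al,.015); print(round(np.degrees(th)),Tr(P).round(4),[float(v) for v in row(p,Ro,P,ori(al,-1))])
for c in("scene",):
    f=grab_frame(c);im=f["pixels"][:,:,::-1]
    cv2.imwrite(f"pics/{c}3z.png",cv2.resize(im[130:270,30:220],None,fx=4,fy=4,interpolation=cv2.INTER_CUBIC))
E
```

```text
6.45 [ 0.481  0.808  0.447  1.827 -1.064  1.5    1.211] [-0.12752517  0.01584937  0.08918635] [-0.05566253  0.77058583 -0.24217314]
20 [-0.128  0.015  0.09 ] [-0.9, 0.8, -0.4, 0.0, 0.0, -0.0]
28 [-0.1146  0.015   0.1048] [1.6, 0.9, -20.2, 0.0, 0.0, -0.0]
36 [-0.1047  0.015   0.122 ] [-0.2, 0.9, -40.0, 0.0, -0.017, -0.0]
45 [-0.094   0.015   0.1377] [-0.4, 0.9, -58.9, 0.0, -0.175, -0.0]
55 [-0.0795  0.015   0.1528] [2.8, 0.9, -79.7, 0.0, -0.349, -0.0]
65 [-0.0625  0.015   0.1653] [9.6, 0.9, -99.6, 0.0, -0.524, -0.0]
75 [-0.0436  0.015   0.1745] [19.8, 0.9, -118.1, 0.0, -0.698, -0.0]
85 [-0.0234  0.015   0.1804] [33.0, 0.9, -134.4, 0.0, -0.873, -0.0]
90 [-0.013  0.015  0.182] [40.6, 0.9, -141.7, 0.0, -0.96, -0.0]
```

View pics/scene3z.png

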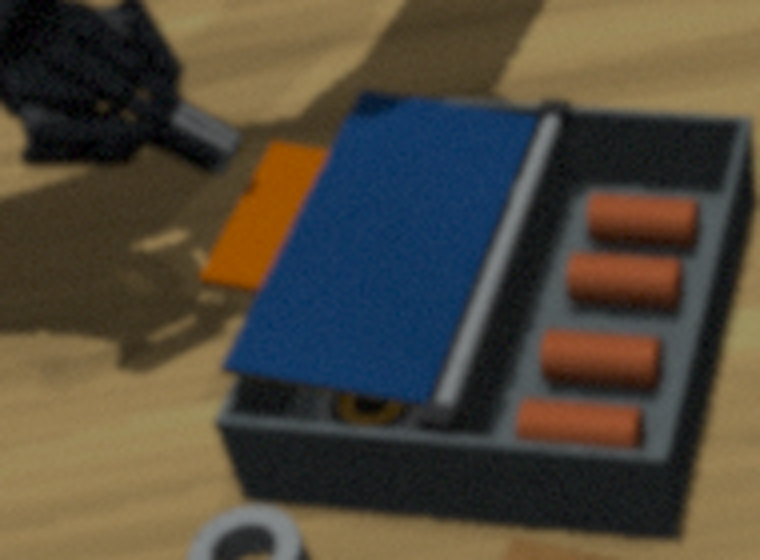

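```bash
python3 - <<'E'
from plan import *
ft=grab_frame("top");fs=grab_frame("scene")
im=ft["pixels"][:,:,::-1]
cv2.imwrite("pics/top3z.png",cv2.resize(im[150:290,300:490],None,fx=4,fy=4,interpolation=cv2.INTER_CUBIC))
g=lambda c,o:(((c[0]+.5)/4-.5+o[0]+.5)/512,((c[1]+.5)/4-.5+o[1]+.5)/384)
x,e=tri([ray(fs,g((270,297),(0,110))),ray(ft,g((402,333),(300,163)))])
print("tip then",x,Tr(x),e)
o,p,Ro=now()
print("tcp then tray",[-0.18363195,0.01605644,0.03935787])
print("proj now",(proj(ft,[p])[0]-[300,150])*4,(proj(fs,[p])[0]-[30,130])*4)
E
```

```text
tip then [ 0.46272428 -0.29780969  0.0541744 ] [-0.20596702  0.0161215   0.0541744 ] [np.float64(0.001554848826473289), np.float64(0.001554848826473239)]
tcp then tray [-0.18363195, 0.01605644, 0.03935787]
proj now [299.11611558 348.47846865] [271.11226958 177.87228061]
```

View pics/top3z.png

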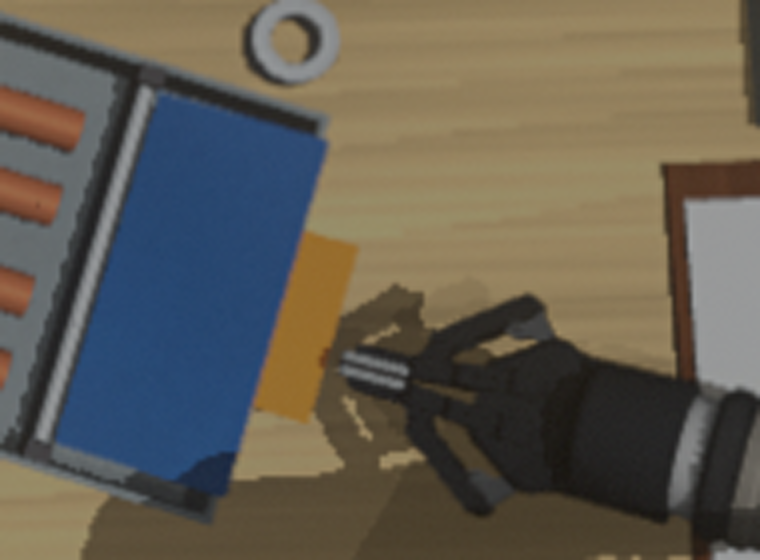

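```bash
python3 - <<'E'
from plan import *
ft=grab_frame("top");fs=grab_frame("scene")
g=lambda c,o:(((c[0]+.5)/4-.5+o[0]+.5)/512,((c[1]+.5)/4-.5+o[1]+.5)/384)
x,e=tri([ray(fs,g((232,156),(30,130))),ray(ft,g((340,362),(300,150)))])
o,p,Ro=now()
print(Tr(x),e,Tr(p),Ro.inv().apply(x-p)*1000)
for d in (0,.01,.02,.027,.04): print(d,(proj(fs,[p-d*Ro.apply([1,0,0])])[0]-[30,130])*4,(proj(ft,[p-d*Ro.apply([1,0,0])])[0]-[300,150])*4)
E
```

```text
[-0.1480266   0.0177347   0.10089926] [np.float64(0.0006548256001013153), np.float64(0.0006548256001013684)] [-0.12767762  0.01596423  0.08881117] [-23.60266499  -1.77031864   1.76569471]
0 [270.97061084 177.90914843] [299.24450151 348.43380508]
0.01 [254.15820221 168.84579631] [316.06315627 352.90114758]
0.02 [237.29718276 159.74423367] [333.10765671 357.42885276]
0.027 [225.46688069 153.35096273] [345.17592874 360.63489819]
0.04 [203.43942937 141.43071528] [367.89490416 366.67090701]
```

```bash
cat >> plan.py <<'E'
L=.0245
_c=corner
def corner(th,rho,al,y,h=.011,gap=0.):
    return _c(th,rho,al,y,h,gap)+L*(np.cos(al)*Xt-np.sin(al)*Z)
def tip(x,y,z,al): return W(x,y,z)+L*(np.cos(al)*Xt-np.sin(al)*Z)
E
python3 - <<'E'
from plan import *
o,p,Ro=now(); a=np.radians(35)
for t in [(-.185,.015,.10),(-.185,.015,.045),(-.128,.015,.045)]: print([float(v) for v in row(p,Ro,tip(*t,a),ori(a,-1))])
E
```

```text
[-28.9, 1.0, 23.7, -0.001, -0.0, 0.0]
[2.7, 1.0, 68.8, -0.001, -0.0, 0.0]
[49.4, 1.0, 36.1, -0.001, -0.0, 0.0]
```

Request:
apply_moves(commands=[[0,-29,1,24,0,0,0],[0,-29,1,24,0,0,0],[0,3,1,69,0,0,0],[0,3,1,69,0,0,0],[0,3,1,69,0,0,0],[0,18,1,58,0,0,0],[0,34,1,47,0,0,0],[0,49,1,36,0,0,0],[0,49,1,36,0,0,0],[0,49,1,36,0,0,0]])

```text
clock: 7.7
tcp_pos: [0.496, -0.2045, 0.0324]
orientation: [2.195, 1.574, -0.691]
contact_force: [0.5, -1.4, -0.2]
grip_width: -0.0001
```

```bash
python3 - <<'E'
from plan import *
o,p,Ro=now(); print(o["clock"],o["joints"].round(3),Tr(p),o["contact_force"])
for th in np.radians([6,12,20,28,36,45,55,65,75,85,90]):
    al=max(np.radians(35),th); rho=.127 if th<.4 else .120
    P=corner(th,rho,al,.015); print(round(np.degrees(th)),Tr(P).round(4),[float(v) for v in row(p,Ro,P,ori(al,-1))])
for c,(x,y) in dict(scene=(30,130),top=(300,150)).items():
    f=grab_frame(c);im=f["pixels"][:,:,::-1]
    cv2.imwrite(f"pics/{c}4z.png",cv2.resize(im[y:y+140,x:x+190],None,fx=4,fy=4,interpolation=cv2.INTER_CUBIC))
E
```

```text
7.7 [ 0.474  0.889  0.408  1.844 -1.118  1.431  1.277] [-0.10687118  0.01469098  0.03237254] [ 0.54369322 -1.40098072 -0.15697296]
6 [-0.1138  0.015   0.0403] [-10.2, -0.3, -2.5, 0.002, -0.0, 0.001]
12 [-0.1125  0.015   0.0559] [-18.1, -0.3, -16.1, 0.002, -0.0, 0.001]
20 [-0.1079  0.015   0.076 ] [-25.8, -0.3, -35.1, 0.002, -0.0, 0.001]
28 [-0.0946  0.015   0.0908] [-23.4, -0.2, -54.9, 0.002, -0.0, 0.001]
36 [-0.0849  0.015   0.1076] [-25.1, -0.2, -74.2, 0.002, -0.018, 0.001]
45 [-0.0767  0.015   0.1203] [-25.7, -0.2, -89.4, 0.002, -0.175, 0.001]
55 [-0.0654  0.015   0.1328] [-23.6, -0.1, -106.0, 0.002, -0.349, 0.0]
65 [-0.0521  0.015   0.1431] [-18.6, -0.1, -122.1, 0.002, -0.524, 0.0]
75 [-0.0373  0.015   0.1509] [-10.9, -0.1, -137.0, 0.002, -0.698, 0.0]
85 [-0.0213  0.015   0.156 ] [-0.7, -0.1, -150.4, 0.002, -0.873, -0.0]
90 [-0.013   0.015   0.1575] [5.2, -0.0, -156.3, 0.002, -0.96, -0.0]
```

View pics/scene4z.png

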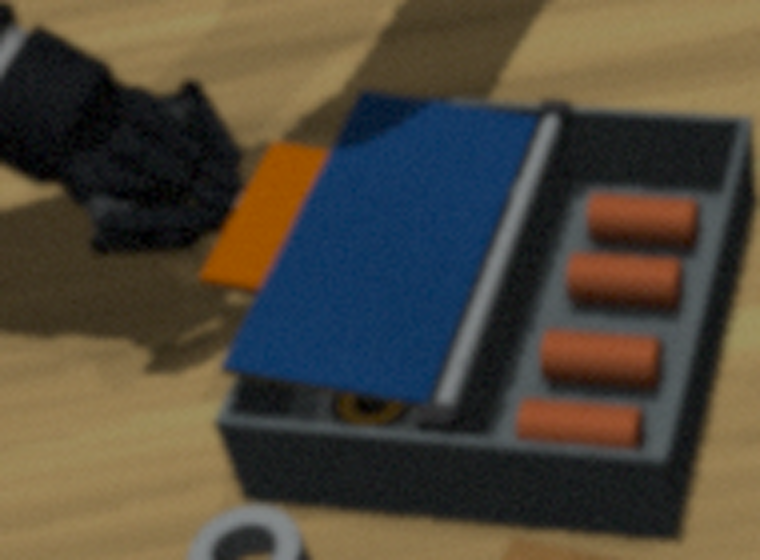

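View pics/top4z.png

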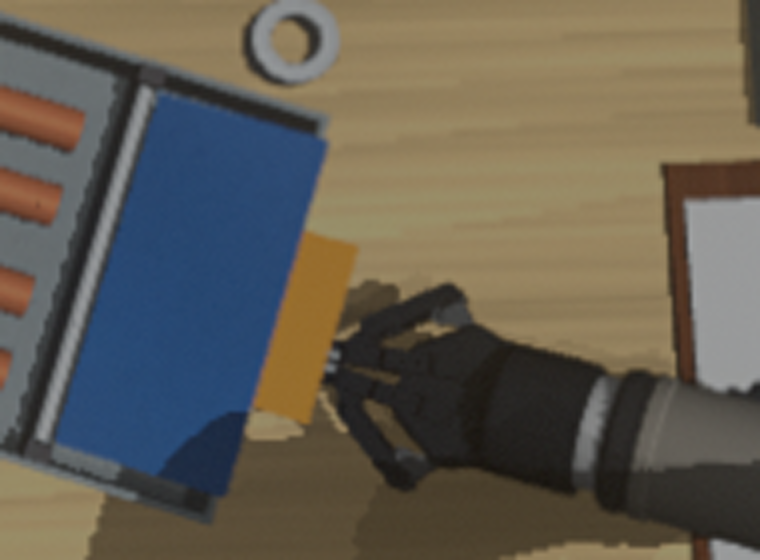

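Request:
apply_moves(commands=[[0,-6,0,-2,0,0,0],[0,-12,0,-5,0,0,0],[0,-15,0,-10,0,0,0],[0,-18,0,-16,0,0,0],[0,-21,0,-23,0,0,0],[0,-24,0,-29,0,0,0],[0,-26,0,-35,0,0,0],[0,-26,0,-35,0,0,0]])

```text
clock: 8.6
tcp_pos: [0.4954, -0.2065, 0.0763]
orientation: [2.197, 1.573, -0.691]
contact_force: [0.2, -0.6, 0.3]
grip_width: -0.0004
```

```bash
cat > look.py <<'E'
import sys
from plan import *
o,p,Ro=now(); print(o["clock"],o["joints"].round(3),Tr(p),o["contact_force"].round(1))
for c,(x,y) in dict(scene=(30,130),top=(240,140)).items():
    f=grab_frame(c);im=f["pixels"][:,:,::-1]
    cv2.imwrite(f"pics/{c}{sys.argv[1]}z.png",cv2.resize(im[y-20:y+130,x:x+195],None,fx=4,fy=4,interpolation=cv2.INTER_CUBIC))
    
E
python3 look.py 5; python3 - <<'E'
from plan import *
o,p,Ro=now()
for th in np.radians([20,28,36,45,55,65,75,85,90]):
    al=max(np.radians(35),th); rho=.127 if th<.4 else .120
    P=corner(th,rho,al,.015); print(round(np.degrees(th)),Tr(P).round(4),[float(v) for v in row(p,Ro,P,ori(al,-1))])
E
```

```text
8.6 [ 0.463  0.817  0.431  1.848 -1.088  1.468  1.223] [-0.10899185  0.01462914  0.07626121] [ 0.2 -0.6  0.3]
20 [-0.1079  0.015   0.076 ] [0.1, -0.2, -0.5, 0.001, -0.002, 0.001]
28 [-0.0946  0.015   0.0908] [2.6, -0.2, -20.3, 0.001, -0.002, 0.001]
36 [-0.0849  0.015   0.1076] [0.9, -0.1, -39.6, 0.001, -0.019, 0.001]
45 [-0.0767  0.015   0.1203] [0.4, -0.1, -54.7, 0.001, -0.176, 0.0]
55 [-0.0654  0.015   0.1328] [2.5, -0.1, -71.4, 0.001, -0.351, 0.0]
65 [-0.0521  0.015   0.1431] [7.5, -0.1, -87.4, 0.001, -0.526, 0.0]
75 [-0.0373  0.015   0.1509] [15.2, -0.1, -102.3, 0.001, -0.7, 0.0]
85 [-0.0213  0.015   0.156 ] [25.4, -0.1, -115.7, 0.001, -0.875, 0.0]
90 [-0.013   0.015   0.1575] [31.4, -0.1, -121.6, 0.001, -0.962, 0.0]
```

View pics/scene5z.png

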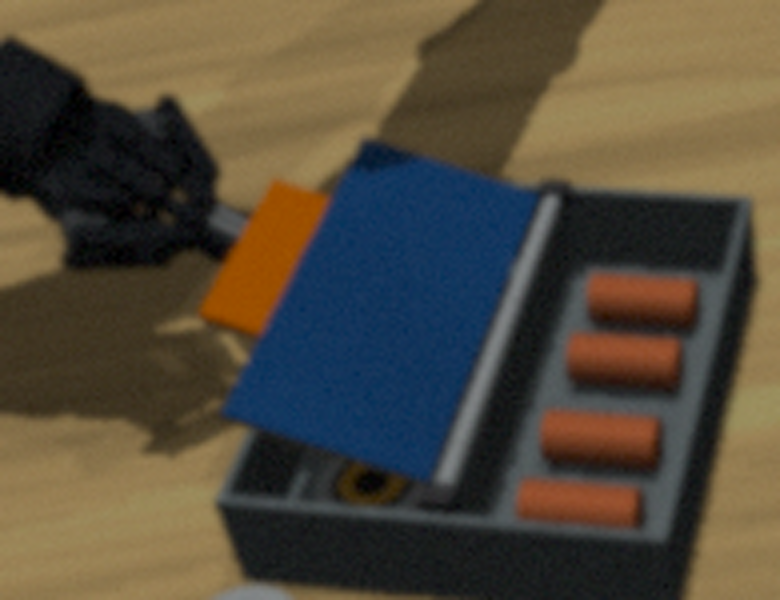

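Request:
apply_moves(commands=[[0,1,0,-7,0,0,0],[0,2,0,-14,0,0,0],[0,2.6,0,-20,0,0,0],[0,2,0,-27,0,0,0],[0,1.5,0,-34,0,-0.01,0],[0,1,0,-40,0,-0.02,0],[0,0.7,0,-47,0,-0.1,0],[0,0.5,0,-55,0,-0.176,0],[0,1.5,0,-63,0,-0.26,0],[0,2.5,0,-71,0,-0.35,0],[0,2.5,0,-71,0,-0.35,0]])

```text
clock: 9.8
tcp_pos: [0.5106, -0.1625, 0.1345]
orientation: [1.939, 1.395, -1.005]
contact_force: [0.3, 0.7, -0.5]
grip_width: -0.0001
```

```bash

python3 look.py 6; python3 - <<'E'
from plan import *
o,p,Ro=now()
for th in np.radians([55,65,75,85,90,95,100,110]):
    al=min(max(np.radians(35),th),np.pi/2); rho=.127 if th<.4 else .120
    P=corner(th,rho,al,.015); print(round(np.degrees(th)),Tr(P).round(4),[float(v) for v in row(p,Ro,P,ori(al,-1))])
E
```

```text
9.8 [ 0.132  0.532  0.566  1.956 -0.935  1.198  0.918] [-0.06247557  0.01430191  0.13452975] [ 0.3  0.7 -0.5]
55 [-0.0654  0.015   0.1328] [-0.3, 0.1, 0.2, 0.002, -0.002, 0.001]
65 [-0.0521  0.015   0.1431] [-1.1, 0.1, -16.6, 0.002, -0.177, 0.0]
75 [-0.0373  0.015   0.1509] [1.1, 0.2, -33.3, 0.002, -0.351, 0.0]
85 [-0.0213  0.015   0.156 ] [6.1, 0.2, -49.3, 0.002, -0.526, 0.0]
90 [-0.013   0.015   0.1575] [9.6, 0.2, -56.9, 0.002, -0.613, -0.0]
95 [-0.0025  0.015   0.1572] [15.9, 0.2, -65.3, 0.002, -0.613, -0.0]
100 [0.0079 0.015  0.156 ] [22.8, 0.3, -73.2, 0.002, -0.613, -0.0]
110 [0.0282 0.015  0.1509] [38.7, 0.3, -86.8, 0.002, -0.613, -0.0]
```

View pics/scene6z.png

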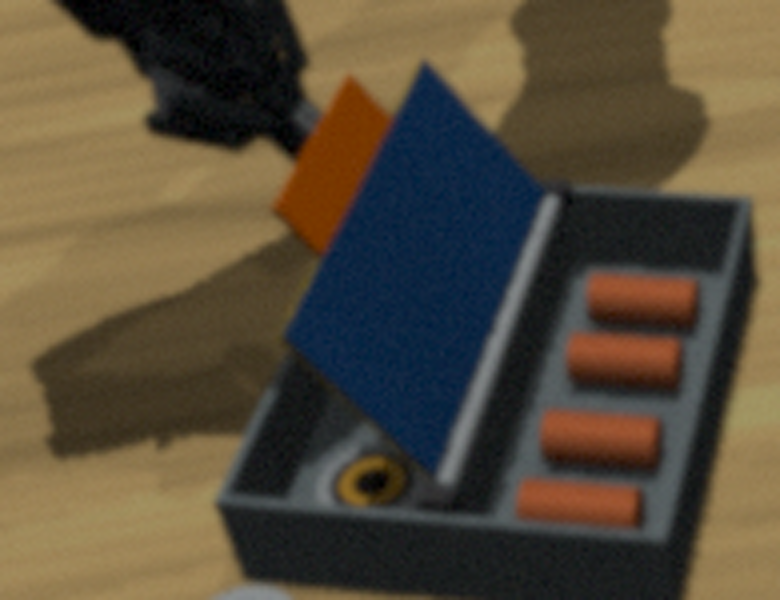

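View pics/top6z.png

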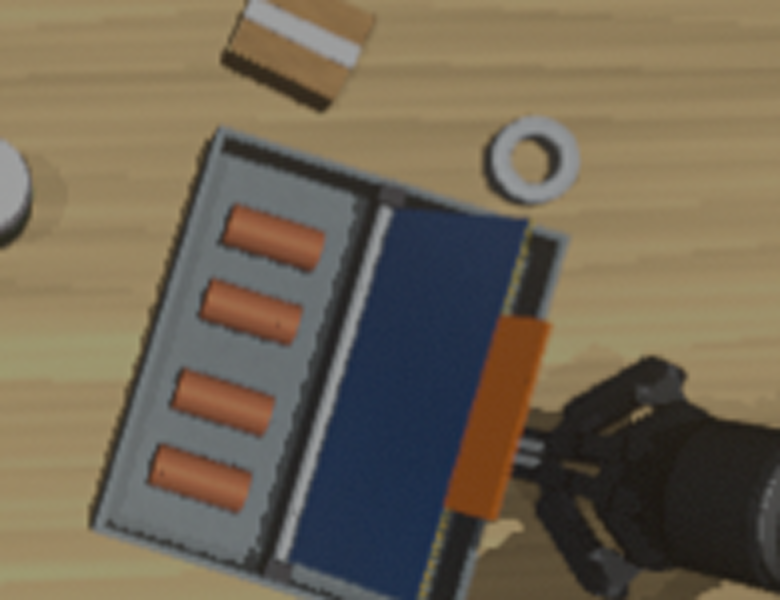

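Request:
apply_moves(commands=[[0,-0.6,0,-8,0,-0.09,0],[0,-1,0,-16.6,0,-0.177,0],[0,0,0,-25,0,-0.265,0],[0,1,0,-33,0,-0.35,0],[0,3.5,0,-41,0,-0.44,0],[0,6,0,-49,0,-0.526,0],[0,9.6,0,-57,0,-0.613,0],[0,16,0,-65,0,-0.613,0],[0,23,0,-73,0,-0.613,0],[0,31,0,-80,0,-0.613,0],[0,39,0,-87,0,-0.613,0],[0,39,0,-87,0,-0.613,0]])

```text
clock: 11.1
tcp_pos: [0.5388, -0.0767, 0.1489]
orientation: [1.444, 1.036, -1.449]
contact_force: [-0.4, -0.3, -0.2]
grip_width: -0.0003
```

```bash

python3 look.py 7; python3 - <<'E'
from plan import *
o,p,Ro=now()
for th in np.radians([110,120,130,140,150,160,170,175,180]):
    P=corner(th,.118,np.pi/2,.015); print(round(np.degrees(th)),Tr(P).round(4),[float(v) for v in row(p,Ro,P,ori(np.pi/2,-1))])
E
```

```text
11.1 [-0.601  0.426  0.809  1.966 -0.386  0.912  0.078] [0.02780748 0.01530898 0.14887428] [-0.4 -0.3 -0.2]
110 [0.0275 0.015  0.1491] [0.3, 0.2, -0.7, -0.001, 0.003, 0.001]
120 [0.0463 0.015  0.1407] [8.6, 0.2, -19.5, -0.001, 0.003, 0.001]
130 [0.0633 0.015  0.1292] [20.1, 0.2, -36.6, -0.001, 0.003, 0.001]
140 [0.0781 0.015  0.1149] [34.4, 0.2, -51.4, -0.001, 0.003, 0.001]
150 [0.0902 0.015  0.0982] [51.0, 0.2, -63.6, -0.001, 0.003, 0.001]
160 [0.0992 0.015  0.0797] [69.4, 0.2, -72.6, -0.001, 0.003, 0.001]
170 [0.1049 0.015  0.06  ] [89.2, 0.2, -78.3, -0.001, 0.003, 0.001]
175 [0.1064 0.015  0.0498] [99.4, 0.2, -79.9, -0.001, 0.003, 0.001]
180 [0.107  0.015  0.0395] [109.7, 0.2, -80.5, -0.001, 0.003, 0.001]
```

View pics/scene7z.png

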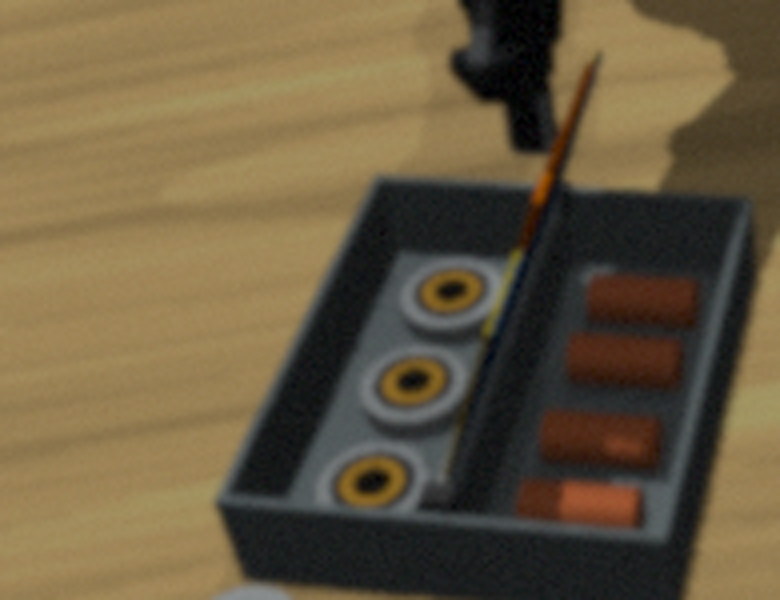

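View pics/top7z.png

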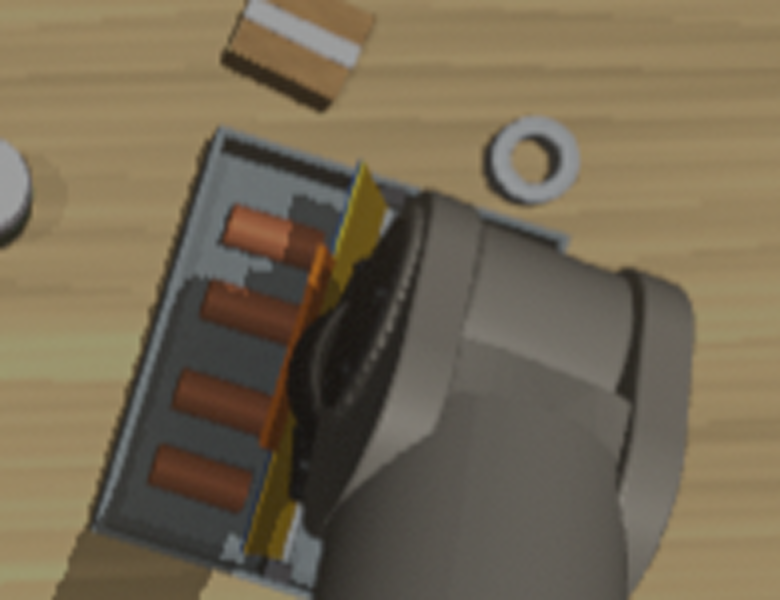

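Request:
apply_moves(commands=[[0,4,0,-10,0,0,0],[0,8.6,0,-19,0,0,0],[0,14,0,-28,0,0,0],[0,20,0,-36.5,0,0,0],[0,27,0,-44,0,0,0],[0,34,0,-51,0,0,0],[0,42.5,0,-57.5,0,0,0],[0,51,0,-63.5,0,0,0],[0,60,0,-68,0,0,0],[0,69,0,-72.5,0,0,0],[0,79,0,-75.5,0,0,0],[0,89,0,-78,0,0,0],[0,89,0,-78,0,0,0]])

```text
clock: 12.5
tcp_pos: [0.5628, -0.0037, 0.0588]
orientation: [1.442, 1.036, -1.451]
contact_force: [-0.8, 0.4, -1.2]
grip_width: 0.0001
```

```bash

python3 look.py 8; python3 - <<'E'
from plan import *
o,p,Ro=now()
for th in np.radians([170,175,180]):
    P=corner(th,.118,np.pi/2,.015); print(round(np.degrees(th)),Tr(P).round(4),[float(v) for v in row(p,Ro,P,ori(np.pi/2,-1))])
E
```

```text
12.5 [-0.622  0.582  0.689  1.979 -0.523  0.768  0.048] [0.10475917 0.01604873 0.05881824] [-0.8  0.4 -1.2]
170 [0.1049 0.015  0.06  ] [0.1, 0.3, -0.6, -0.001, 0.004, 0.001]
175 [0.1064 0.015  0.0498] [10.3, 0.3, -2.2, -0.001, 0.004, 0.001]
180 [0.107  0.015  0.0395] [20.6, 0.3, -2.8, -0.001, 0.004, 0.001]
```

View pics/scene8z.png

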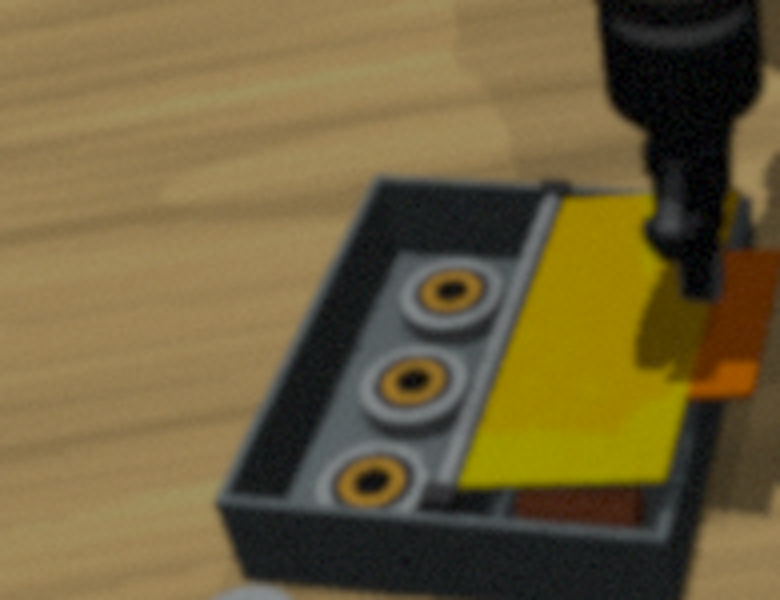

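Nearly flat. I'll lower it in small steps and watch the force.

Request:
apply_moves(commands=[[0,5,0,-1,0,0,0],[0,10,0,-2,0,0,0],[0,14,0,-2,0,0,0],[0,17,0,-2,0,0,0],[0,17,0,-2,0,0,0]])

```text
clock: 13.1
tcp_pos: [0.5644, -0.0021, 0.043]
orientation: [1.444, 1.035, -1.449]
contact_force: [0.1, 0.1, -0.5]
grip_width: -0.0001
```

Request:
apply_moves(commands=[[0,1,0,0,0,0,0],[0,2,0,0,0,0,0],[0,2,0,0,0,0,0]])

```text
clock: 13.4
tcp_pos: [0.5645, -0.0021, 0.0414]
orientation: [1.444, 1.034, -1.448]
contact_force: [0.4, 0.6, -0.6]
grip_width: -0.0001
```

Request:
apply_moves(commands=[[0,1,0,0,0,0,0],[0,1,0,0,0,0,0]])

```text
clock: 13.6
tcp_pos: [0.5646, -0.0022, 0.0404]
orientation: [1.444, 1.034, -1.448]
contact_force: [-0.2, -0.8, -0.5]
grip_width: -0.0002
```

Request:
apply_moves(commands=[[0,1,0,0,0,0,0],[0,1,0,0,0,0,0]])

```text
clock: 13.8
tcp_pos: [0.5647, -0.0022, 0.04]
orientation: [1.445, 1.034, -1.448]
contact_force: [-2.5, 0.2, 7.1]
grip_width: 0.0
```

Request:
apply_moves(commands=[[0,1,0,0,0,0,0],[0,1,0,0,0,0,0]])

```text
clock: 14.0
tcp_pos: [0.5648, -0.0022, 0.0399]
orientation: [1.445, 1.035, -1.448]
contact_force: [-7.0, 1.9, 15.9]
grip_width: -0.0004
```

```bash

python3 look.py 9
```

```text
14.0 [-0.602  0.61   0.662  1.985 -0.552  0.733  0.068] [0.1067299  0.01466747 0.03987271] [-7.   1.9 15.9]
```

View pics/scene9z.png

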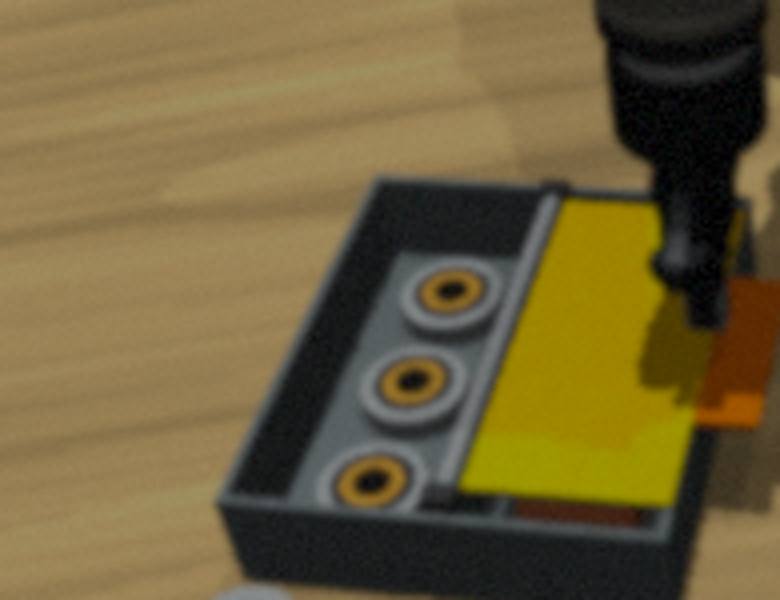

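Request:
apply_moves(commands=[[0,-3,0,0,0,0,0],[0,-20,0,0,0,0,0],[0,-60,0,0,0,0,0],[0,-110,0,0,0,0,0],[0,-160,0,0,0,0,0],[0,-210,0,0,0,0,0],[0,-250,0,0,0,0,0],[0,-250,200,0,0,0,0],[0,-250,200,0,0,0,0],[0,-250,200,0,0,0,0],[0,-250,200,0,0,0,0],[0,-250,200,0,0,0,0]])

```text
clock: 15.3
tcp_pos: [0.7576, -0.0688, 0.2843]
orientation: [1.44, 1.031, -1.453]
contact_force: [-0.6, 0.0, -0.6]
grip_width: 0.0003
```

```bash

python3 look.py 10; python3 - <<'E'
from fit import *
ft=grab_frame("top");cv2.imwrite("pics/top10.png",ft["pixels"][:,:,::-1])
for n in("tray","can","carton","collar","tab_edge"):
  for c in ("top","scene"):
    f=grab_frame(c)
    q=pinpoint(n,c)
    if q:print(n,c,np.round(np.array(q[0]["point"])*[512,384],1),round(q[0]["confidence"],2))
fs=grab_frame("scene")
p=[.5443,-.108,1.243]
for th in (3.14,3.09,3.04):
    print(th,(proj(fs,T(p,[leaf(th,.112,-.111,-.002),leaf(th,.112,.111,-.002),leaf(th,.145,-.055,-.002)]))-[30,110])*4)
E
```

```text
15.3 [-0.43   0.693  0.809  1.249 -0.481  1.396  0.01 ] [ 0.10580828 -0.18927324  0.28426804] [-0.6  0.  -0.6]
tray scene [158.8 214.3] 0.98
can top [236.9 173.8] 0.8
can scene [265.8 236.9] 0.59
carton scene [170.9 295.2] 0.83
collar scene [ 97.4 274.7] 0.77
tab_edge top [268.8 198.2] 0.65
tab_edge scene [222.3 197. ] 0.59
3.14 [[673.85786361 499.37867874]
 [743.99256376 205.90191437]
 [759.74397517 419.79168864]]
3.09 [[672.34298621 491.35982141]
 [743.017428   198.0663547 ]
 [758.41364644 409.37561863]]
3.04 [[670.2327774  483.25358167]
 [741.54285711 190.17538552]
 [756.33820068 398.82905774]]
```

View pics/scene10z.png

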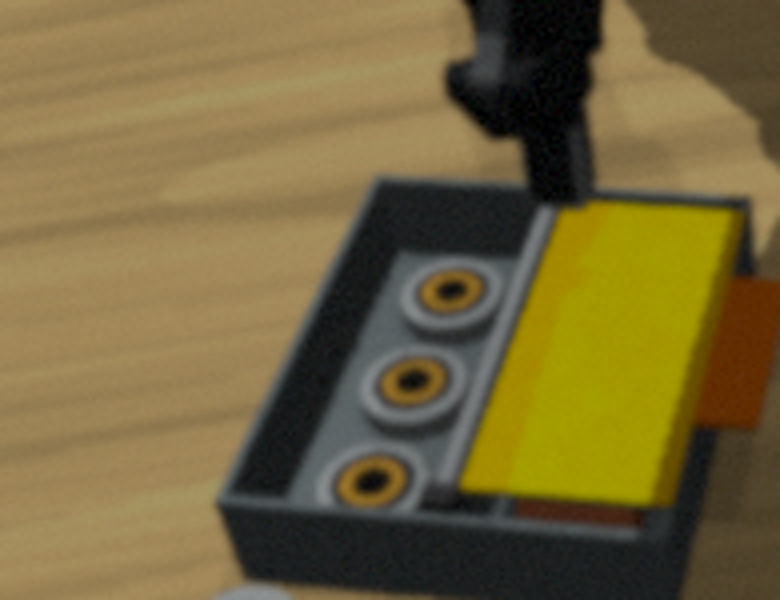

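View pics/top10.png

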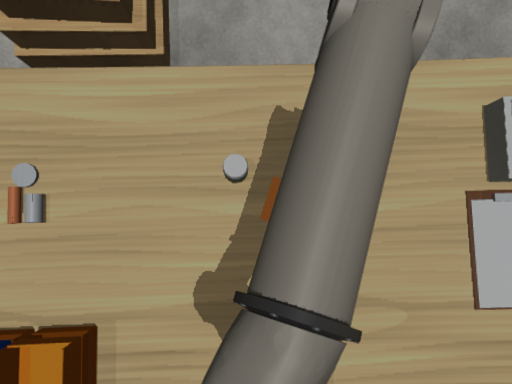

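```bash
python3 -c "
from h import *
print(r.get_obs()['contact_force']);print(r.hand_in())"
```

```text
[-0.07267024 -0.80996138 -0.16653757]
the job is handed in; nothing more can be done
None
```

The cover now lies flat over the left bay, yellow side up, with the bearings open for picking. The job is handed in at about 16 s of the 45 s allowed.

**What I did:** With the fingers shut I got a fingertip under the tab, swung the cover over its hinge, and pressed it down in 1 mm steps. It met the stop at about 16 N downward, above the few newtons needed to move the cover, with up to about 7 N sideways (under the tray's 12 N). I then lifted away.

**First attempt missed:** The visible fingertips sit about 24 mm behind the reported TCP, so the first lift passed just outside the tab without moving the cover. I corrected for that offset and the second lift worked.

**Last checks:**
- **Cover:** its corners match the flat prediction to about 1–2 px in the scene picture.
- **Tray:** its corners are at the same pixels as before.
- **Can:** it is at the same place in the top picture.
- **Carton and collar:** neither was in the top camera's view at the end because the arm blocked it. The scene camera puts the collar where it was. It puts the carton about 4 px off, which I took as network scatter, because the can's reading shifted by a similar amount.
- **Robot:** the gripper is about 0.28 m up, and the contact force is at noise level.

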